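# Unload the code-inspection station

## Task

The code on the block has been checked, so unload the inspection station by pushing only, gripping nothing. With the fingertips, push the counterweighted light hood up (the blue lip on its front is there for that) past its balance point, so that it stays raised by itself; ease it up with light pressure, do not fling it. Then push the white block along its track, out from under the hood, until it is fully home against the end stop on the left; the block must only slide, never be lifted, and leave the things standing round the station where they are.

Things in the scene. Friction and masses are not known exactly. Their poses are not given: they have to be found in the camera images.
- station: white bench inspection station, fixed; housing x -88 to +83, y -100 to +165 mm, aluminium deck at z = 50 mm. Origin on the worktop under the hood's middle; x from the front (blue lip side) to the back, y left along the track, z up. Track along y at x = -20 mm, from y = -91 mm (open) to the end stop: two grey rails 8 mm high, 6 mm thick, 33 mm apart; green strip on its outer part
- light_hood: grey hood (150 x 133 mm, roof 58 mm above the deck, black reader on top, counterweight bar behind). Origin on its hinge axis, 73 mm behind the station origin, 70 mm up; the axis is its y = the station's y. Upright when shut (start); raised, it leans back 1.62 rad at its rear stop. It falls shut below the balance point, about 0.97 rad, swings on to the stop past it. About 2 N up at the lip raises it
- lip_edge (a point): middle of the rolled front edge (12 mm thick, 122 mm long along y) of the hood's blue lip; moves with the hood. Hood shut: 200 mm in front of the hinge, 80 mm above the worktop, 39 mm in front of the housing's front face, free space below down to the worktop; a flat part, 5 mm thick, leads back to the hood's front wall. Gaps in the hood's sides, 30 mm high above the deck, let the block pass
- checked_block: the checked white milled block with two dark holes, 30 x 45 x 20 mm (45 along the track = its y), about 70 g, lying loose on the deck between the rails under the hood; origin at the centre of its underside
- track_stop (a point): on the deck, middle of the face of the track's end stop (8 mm high) that the block's left end must touch; 155 mm left of the station origin along the track. A block fully home has its origin 22.5 mm before this point
- tag: white plate with a dark face, 25 x 60 x 9 mm, lying on the worktop left of the station; origin at the centre of its underside; leave alone
- next_block: a second white block, 30 x 45 x 20 mm, on the worktop in front of the station on the left; origin at the centre of its underside; leave alone
- marker: black felt marker, 129 mm long, 18 mm thick, lying on the worktop along the station's left end; origin at its middle, underside; leave alone

How it is judged (in metres and radians):
On the way, in this order (a step that is already met when the one before it is completed fails the run):
1. the hood stands raised at its rear stop (angle between light_hood's own z axis and vertical above 1.5 rad), for 0.3 s.
2. the block has been slid out to the end stop (y of checked_block in the frame of track_stop above -0.0285 m), for 0.2 s.
At the end, for the whole second after the job is handed in: The hood stands raised by itself at its rear stop (leaning back over 1.5 rad) and at rest; the block lies flat between the rails on the deck, at rest, within 6 mm of touching the end stop (angle between light_hood's own z axis and vertical above 1.5 rad and y of checked_block in the frame of track_stop between -0.0285 and -0.018 m and x of checked_block in the frame of track_stop between -0.006 and 0.006 m and z of checked_block in the frame of track_stop below 0.003 m and angle between checked_block's own z axis and vertical below 0.08 rad and linear speed of checked_block below 0.01 m/s and angular speed of light_hood below 0.1 rad/s).
It fails at once if the block or the hood is pinched or pressed with more than 30 N (contact force between the fingers and checked_block above 30 N or contact force between the fingers and light_hood above 30 N).
It fails at once if the block is lifted more than 8 mm off the deck (z of checked_block in the frame of track_stop above 0.008 m).
It fails at once if the hood is flung faster than 5 rad/s (angular speed of light_hood above 5 rad/s).
It fails at once if a thing standing round the station is shifted more than 20 mm (distance of any of tag, next_block, marker from where it was at the start of the episode above 0.02 m).
It also fails if it takes over 48 s, if anything falls off the work surface, if the arm or the gripper's body presses on something with over 40 N, if the wrist force passes 120 N, or if a joint passes its speed limit or range.

## Robot

A 6-joint arm with a two-finger parallel gripper is mounted at the origin on a cart in front of the work surface, level with it; the furniture and walls round the work are solid. World frame = base frame: x ahead of the robot, y to its left, z up, the work surface at z = 0. Lengths are in mm, angles in rad, forces in N, time in s.
With the tool pointing down it reaches from about 400 to 925 mm from the base axis. Payload 3.4 kg.
Tool frame: the origin (TCP) lies midway between the tips of the shut fingers; the grasp point (between the pads) lies 19 mm behind it; z points along the fingers, y is the direction in which the jaws open and shut (so a half turn about z gives the same grasp; the last joint's range is limited). The gripper opens to 85 mm and grips with 20 to 120 N. Pads are 22 mm wide; open, the fingers measure 114 mm over their backs; the gripper's body (76 mm by 85 mm) begins 54 mm behind the grasp point. The pads swing forward as they close: fully open they stand 13 mm farther back than shut.
Start: joints at [1.149, 0.307, 1.506, -0, 1.328, -0.073], TCP at [196.001, 540.569, 231.305] pointing down, gripper open.
Joint ranges: [-3.12, 3.12], [-1.05, 2.28], [0.14, 2.33], [-1.42, 4.57], [0.1, 2.73], [-2.68, 2.68]. Speed limits (rad/s): [2.57, 2.57, 3.14, 3.14, 3.14, 3.14].

## Interface

Orientations are given as a unit quaternion [w, x, y, z].
In Python, from rig import manip gives the robot as it stands.
- The arm moves only by the tool send_rows, never from a script. Its argument "rows" is a list of rows, each an object of numbers: "fingers": the closure, from 0 (fully open) to 1 (shut); "tx", "ty", "tz": the shift along the world's x, y, z in cm; "rx", "ry", "rz": the turn, a rotation vector about the world's x, y, z in rad. In form: [{"fingers": .., "tx": .., "ty": .., "tz": .., "rx": .., "ry": .., "rz": ..}, ...]. A call has 1 to 8 rows; each row shifts and turns the commanded pose from where the row before left it; what a row does not reach is not made up. A row lasts 1/12 s, in which the tool goes at most 41.7 mm and 7.16 degrees, less where a joint would pass 70% of its speed; a pose out of reach is approached as far as the arm can. A call is refused whole if a number of a shift passes 4.17 or a number of a turn 0.125, either way. A call with a gripper value outside its range is refused whole. The fingers move at their own pace and stop on an object; the grip force is fixed at half the most. Time passes only in rows, so rows that do not move let the fingers close. It gives the time, the measured TCP pose, the force and the opening at its end, in the units of the state.
- manip.observe(): the state, without advancing time (a new reading comes with each control period).
- manip.capture(name): name is "scene" or "top"; returns (picture, depth): 384x512x3 uint8, red, green, blue; 384x512 float32, mm along the optical axis (not along the pixel's ray), 0 where there is no reading.
- manip.get_calibration(name): a dict with "fx", "fy", "cx", "cy" (pixels), "k1" (the pictures are not rectified: a ray, as slopes to the right and down, at radius r is drawn at 1 + k1 r^2 times it, then the intrinsics apply), "camera_from_world" (4x4, takes a point from world to camera coordinates). Camera axes: x right, y down, z forward; pixel columns grow to the right and rows downward; lengths in mm; the calibration is good to about 2 mm. A picture is of the moment at which its call begins. get_calibration takes no time and is no camera call.
- manip.close_job(): hands the job in, once; it reports no verdict.
The state is a dict: "time": time; "q": joint angles; "qvel": joint speeds; "tau": joint torques, N m; "eef_pos": TCP position; "ee_rot": TCP orientation; "ft_force": force on the tool from outside, world axes, zero at the start; "ft_torque": the same for the moment, N m; "opening": finger opening in mm.
Only numpy, scipy, OpenCV 4.12 (cv2) and the standard library are available. Lean on these libraries where they do the work, as an engineer would, in place of code of your own. Each camera call takes 0.05 s, during which the arm holds its last target.

## Working session

There is one attempt and no reset: what is moved stays moved. The work goes in short steps, Python scripts to look and compute and a tool call to move; the robot and the scene stay as the last step left them, time stands still between calls to the robot, and variables do not carry over. Pictures are saved under pics/ and viewed, and the job is handed in when it is done.

Besides the shell and the picture viewer there is one more tool, called after "Call:" in YAML: its name, and indented under it one key for each argument. send_rows: Moves the arm, as the interface text tells. Its arguments: {"type":"object","properties":{"rows":{"type":"array"}},"required":["rows"]}

```bash
mkdir -p pics; ls; python3 - <<'E'
from rig import manip
import cv2,numpy as np
print(manip.observe())
for n in("scene","top"):
    p,d=manip.capture(n); cv2.imwrite(f"pics/{n}0.png",p[...,::-1]); np.save(f"{n}0.npy",d)
    print(n,manip.get_calibration(n))
E
```

```text
pics
{'time': 0.0, 'q': array([ 1.14949607e+00,  3.07556228e-01,  1.50768450e+00, -7.87681189e-06,
        1.32840446e+00, -7.35263491e-02]), 'qvel': array([-2.46885174e-04,  4.97061578e-04,  4.27631155e-06,  4.09670972e-04,
       -4.92607651e-05,  5.79995822e-04]), 'tau': array([ 1.98507172e-03, -4.57556283e+01, -2.51914930e+01,  2.24032788e-04,
        1.33762645e-02,  5.12492790e-06]), 'eef_pos': array([195.71329197, 539.91517754, 230.38646339]), 'ee_rot': array([-2.47623289e-04,  1.73010959e-01,  9.84919365e-01, -9.95950927e-04]), 'ft_force': array([ 0.78603131,  0.27610444, -0.07030732]), 'ft_torque': array([-0.02209777,  0.01756193, -0.02237048]), 'opening': 85.66343810409066}
scene {'fx': 390.6704035314023, 'fy': 390.6704035314023, 'cx': 250.7725686739217, 'cy': 193.33478874778777, 'k1': -0.07313090052089985, 'camera_from_world': array([[ 4.33835566e-01, -9.00992031e-01,  2.49633773e-04,
        -1.37802676e+02],
       [-6.01383350e-01, -2.89777649e-01, -7.44558245e-01,
         4.53828368e+02],
       [ 6.70913384e-01,  3.22865722e-01, -6.67557456e-01,
         4.36584399e+02],
       [ 0.00000000e+00,  0.00000000e+00,  0.00000000e+00,
         1.00000000e+00]])}
top {'fx': 386.69871487960177, 'fy': 386.69871487960177, 'cx': 252.50116338072166, 'cy': 192.48332214240514, 'k1': 0.022464354864249237, 'camera_from_world': array([[-8.97224054e-03, -9.99767445e-01,  1.96100597e-02,
         1.26757450e+02],
       [-9.94093812e-01,  6.79684226e-03, -1.08311102e-01,
         6.26566985e+02],
       [ 1.08152628e-01, -2.04660323e-02, -9.93923614e-01,
         8.65085557e+02],
       [ 0.00000000e+00,  0.00000000e+00,  0.00000000e+00,
         1.00000000e+00]])}
```

View pics/scene0.png

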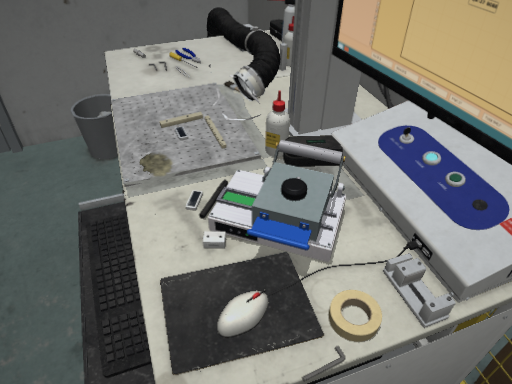

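View pics/top0.png

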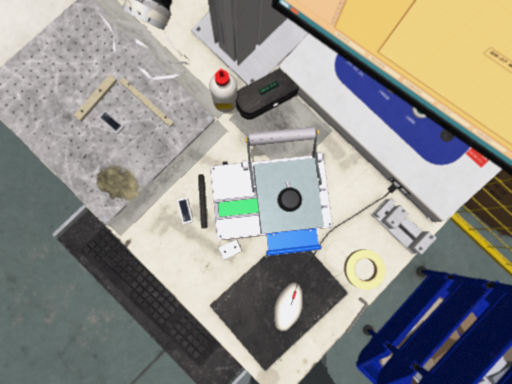

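The top view shows the station at about (270,200), the hood with its blue lip at (293,242), the green strip at (238,207), the next block at (230,248), the marker at (203,200) and the tag at (184,210). I'll enlarge it.

```bash
cat > h.py <<'E'
import cv2,numpy as np
from rig import manip
def cal(n):
    c=manip.get_calibration(n); K=np.array([[c['fx'],0,c['cx']],[0,c['fy'],c['cy']],[0,0,1]]); return K,np.array([c['k1'],0,0,0.]),c['camera_from_world']
def ray(n,u,v):
    K,k,T=cal(n)
    s=cv2.undistortPoints(np.array([[[u,v]]],float),K,k)[0,0]; return np.array([s[0],s[1],1.]),T
def at_z(n,u,v,z):
    r,T=ray(n,u,v); R=T[:3,:3];o=-R.T@T[:3,3]; d=R.T@r; return o+d*(z-o[2])/d[2]
def at_d(n,u,v,D):
    r,T=ray(n,u,v); dd=np.median(D[int(v)-1:int(v)+2,int(u)-1:int(u)+2]); return T[:3,:3].T@(r*dd-T[:3,3])
def proj(n,P):
    K,k,T=cal(n); return cv2.projectPoints(np.array(P,float).reshape(-1,1,3),cv2.Rodrigues(T[:3,:3])[0],T[:3,3],K,k)[0][:,0]
def crop(src,dst,x0,y0,x1,y1,s):
    im=cv2.imread(src)[y0:y1,x0:x1]; cv2.imwrite(dst,cv2.resize(im,None,fx=s,fy=s,interpolation=cv2.INTER_CUBIC))
E
python3 - <<'E'
from h import *
crop('pics/top0.png','pics/topc.png',170,115,340,265,4)
crop('pics/scene0.png','pics/scenec.png',180,125,360,265,4)
E
```

```text
(no output)
```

View pics/topc.png

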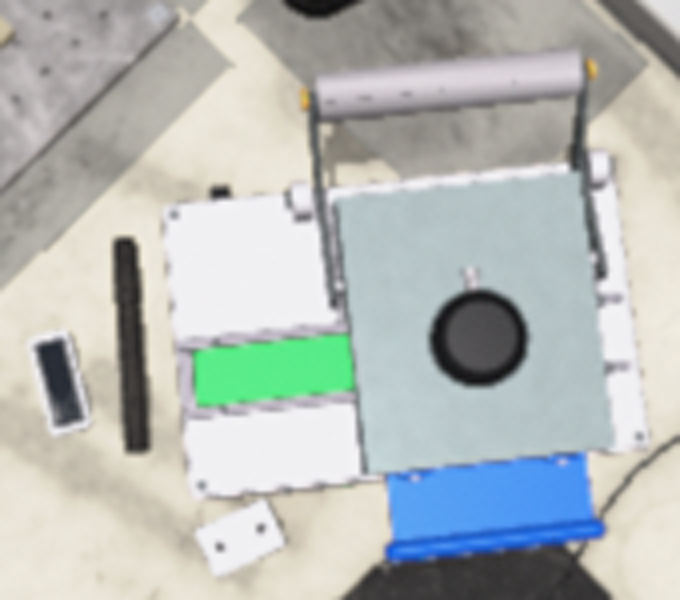

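View pics/scenec.png

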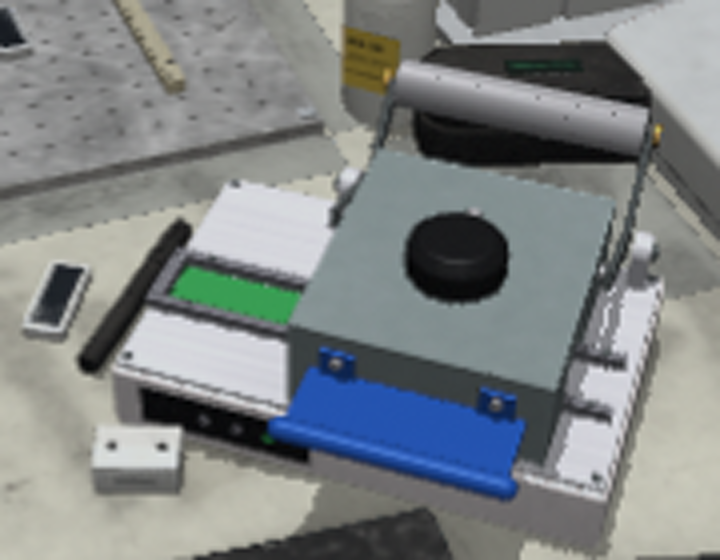

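The crops show the deck corners at (163,207), (192,496) and (648,450), and the lip's rolled edge running from (389,551) to (603,528). I'll fit the station pose from these.

```bash
python3 - <<'E'
from h import *
D=np.load('top0.npy')
st=[((163,207),(83,165,50)),((192,496),(-88,165,50)),((648,450),(-88,-100,50)),((388,551),(-127,61,80)),((604,528),(-127,-61,80))]
W=[];S=[]
for (a,b),s in st:
    u,v=170+a/4-.4,115+b/4-.4
    p=at_z('top',u,v,s[2]); W.append(p[:2]); S.append(s[:2]); print(s,p.round(1),at_d('top',u,v,D).round(1))
W=np.array(W);S=np.array(S)
a=(W-W.mean(0))@[1,1j];b=(S-S.mean(0))@[1,1j]
th=np.angle((a*b.conj()).sum());R=np.array([[np.cos(th),-np.sin(th)],[np.sin(th),np.cos(th)]])
t=W.mean(0)-R@S.mean(0);print('yaw',th,'t',t,'res',(W-(S@R.T+t)).round(1).tolist())
np.save('st.npy',[th,*t])
def w(x,y,z): return np.r_[R@[x,y]+t,z]
for nm,P in dict(o=(0,0,50),lip=(-127,0,80),stop=(-20,155,50),hinge=(73,0,70),trackopen=(-20,-91,50)).items():
    print(nm,w(*P).round(1),proj('top',w(*P)).round(1),proj('scene',w(*P)).round(1))
# other things
for nm,(a,b),z in [('next',(240,538),20),('tag',(61,382),9),('mk1',(124,240),9),('mk2',(139,450),9)]:
    p=at_z('top',170+a/4,115+b/4,z);print(nm,p.round(1),'station',(R.T@(p[:2]-t)).round(1))
# scene checks
Ds=np.load('scene0.npy')
for nm,(a,b) in dict(fl=(113,365),bl=(232,183),lipL=(275,427),lipR=(510,490),).items():
    u,v=180+a/4-.4,125+b/4-.4
    z=80 if 'lip' in nm else 50
    p=at_z('scene',u,v,z);print(nm,p.round(1),'station',(R.T@(p[:2]-t)).round(1))
im=cv2.imread('pics/top0.png')
E
```

```text
(83, 165, 50) [686.5 218.1  50. ] [695.6 222.6  -1.2]
(-88, 165, 50) [522.2 201.4  50. ] [522.1 202.1  39.9]
(-88, -100, 50) [545.7 -56.1  50. ] [546.6 -67.6  -1.2]
(-127, 61, 80) [492.   93.4  80. ] [492.1  93.6  82.9]
(-127, -61, 80) [503.2 -24.   80. ] [503.3 -23.4  83.2]
yaw 0.09846987212908759 t [623.49393678  47.6040827 ] res [[-3.4, -1.9], [2.5, -1.8], [-0.0, 4.5], [0.8, -2.4], [0.1, 1.5]]
o [623.5  47.6  50. ] [[285.2 193.2]] [[292.7 206.3]]
lip [497.1  35.1  80. ] [[293.5 249.7]] [[275.6 239. ]]
stop [588.4 199.9  50. ] [[218.3 209.1]] [[222.4 195.5]]
hinge [696.1  54.8  70. ] [[282.4 160.2]] [[302.  178.7]]
trackopen [612.5 -44.9  50. ] [[325.8 197.7]] [[332.8 223.1]]
next [496.6 174.8  20. ] station [-113.8  139.1]
tag [588.4 280.6   9. ] station [-12.  235.3]
mk1 [673.  243.9   9. ] station [ 68.5 190.5]
mk2 [548.  234.5   9. ] station [-56.8 193.4]
fl [519.7 196.8  50. ] station [-88.7 158.7]
bl [682.3 210.4  50. ] station [ 74.5 156.2]
lipL [492.4  89.3  80. ] station [-126.4   54.4]
lipR [503.8 -24.8  80. ] station [-126.2  -60.3]
```

Call:
send_rows:
  rows:
    - {"fingers":1,"tx":2.5,"ty":-3.3}
    - {"fingers":1,"tx":2.5,"ty":-3.3}
    - {"fingers":1,"tx":2.5,"ty":-3.3}
    - {"fingers":1,"tx":2.5,"ty":-3.3}
    - {"fingers":1,"tx":2.5,"ty":-3.3}
    - {"fingers":1,"tx":2.0,"ty":-3.3}
    - {"fingers":1,"tx":1.0,"ty":-4}
    - {"fingers":1,"tx":1.0,"ty":-4}

```text
invalid input
```

```bash
cat > log.py <<'E'
from rig import manip
import json
s=manip.observe()
r={k:list(map(float,s[k])) for k in('q','eef_pos','ee_rot','ft_force')}
open('log.jsonl','a').write(json.dumps(r)+'\n')
print(s['time'],{k:[round(x,3) for x in v] for k,v in r.items()},s['opening'])
E
python3 log.py
```

```text
0.1 {'q': [1.15, 0.307, 1.508, 0.0, 1.328, -0.074], 'eef_pos': [195.721, 539.988, 230.48], 'ee_rot': [-0.0, 0.173, 0.985, -0.001], 'ft_force': [0.332, -0.227, 0.066]} 85.30204602035604
```

Call:
send_rows:
  rows:
    - {"fingers":1,"ty":-4,"ry":-0.12}
    - {"fingers":1,"ty":-4,"ry":-0.12}
    - {"fingers":1,"ty":-4,"ry":-0.12}
    - {"fingers":1,"ty":-4,"ry":-0.12}
    - {"fingers":1,"ty":-4,"ry":-0.12}
    - {"fingers":1,"ty":-4,"ry":-0.12}

```text
invalid input
```

```bash
python3 log.py
```

```text
0.1 {'q': [1.15, 0.307, 1.508, 0.0, 1.328, -0.074], 'eef_pos': [195.721, 539.988, 230.48], 'ee_rot': [-0.0, 0.173, 0.985, -0.001], 'ft_force': [0.332, -0.227, 0.066]} 85.30204602035604
```

All seven fields are needed in every row.

Call:
send_rows:
  rows:
    - {"fingers":1,"tx":2.5,"ty":-3.3,"tz":0,"rx":0,"ry":0,"rz":0}
    - {"fingers":1,"tx":2.5,"ty":-3.3,"tz":0,"rx":0,"ry":0,"rz":0}
    - {"fingers":1,"tx":2.5,"ty":-3.3,"tz":0,"rx":0,"ry":0,"rz":0}
    - {"fingers":1,"tx":2.5,"ty":-3.3,"tz":0,"rx":0,"ry":0,"rz":0}
    - {"fingers":1,"tx":2.5,"ty":-3.3,"tz":0,"rx":0,"ry":0,"rz":0}
    - {"fingers":1,"tx":2.5,"ty":-3.3,"tz":0,"rx":0,"ry":0,"rz":0}
    - {"fingers":1,"tx":1,"ty":-4,"tz":0,"rx":0,"ry":0,"rz":0}
    - {"fingers":1,"tx":1,"ty":-4,"tz":0,"rx":0,"ry":0,"rz":0}

```text
time: 0.77
eef_pos: [366.9, 260.8, 231.0]
ee_rot: [0.0, 0.173, 0.985, -0.0]
ft_force: [1.4, -0.7, 0.7]
opening: 0.1
```

```bash
python3 log.py
```

```text
0.7667 {'q': [0.524, 0.131, 1.749, -0.0, 1.261, -0.698], 'eef_pos': [366.92, 260.84, 230.99], 'ee_rot': [0.0, 0.173, 0.985, -0.0], 'ft_force': [1.407, -0.707, 0.7]} 0.14678556893482356
```

Call:
send_rows:
  rows:
    - {"fingers":1,"tx":0,"ty":-4,"tz":0,"rx":0,"ry":-0.12,"rz":0}
    - {"fingers":1,"tx":0,"ty":-4,"tz":0,"rx":0,"ry":-0.12,"rz":0}
    - {"fingers":1,"tx":0,"ty":-4,"tz":0,"rx":0,"ry":-0.12,"rz":0}
    - {"fingers":1,"tx":0,"ty":-4,"tz":0,"rx":0,"ry":-0.12,"rz":0}
    - {"fingers":1,"tx":0,"ty":-4,"tz":0,"rx":0,"ry":-0.12,"rz":0}

```text
time: 1.18
eef_pos: [364.6, 65.4, 231.1]
ee_rot: [0.288, 0.163, 0.942, 0.051]
ft_force: [0.4, 0.3, 0.1]
opening: -0.4
```

```bash
python3 log.py
```

```text
1.1833 {'q': [0.14, -0.256, 2.275, -0.15, 0.538, -0.981], 'eef_pos': [364.559, 65.405, 231.093], 'ee_rot': [0.288, 0.163, 0.942, 0.051], 'ft_force': [0.412, 0.258, 0.071]} -0.41321222127244545
```

Call:
send_rows:
  rows:
    - {"fingers":1,"tx":2,"ty":-3,"tz":0,"rx":0.1,"ry":0,"rz":0}
    - {"fingers":1,"tx":2,"ty":-3,"tz":0,"rx":0.1,"ry":0,"rz":0}
    - {"fingers":1,"tx":2,"ty":-3,"tz":0,"rx":0.1,"ry":0,"rz":0}
    - {"fingers":1,"tx":2,"ty":-3,"tz":0,"rx":0.1,"ry":0,"rz":0}

```text
time: 1.52
eef_pos: [375.7, 26.5, 214.4]
ee_rot: [0.238, 0.188, 0.948, 0.102]
ft_force: [0.2, -0.1, -0.2]
opening: -0.0
```

```bash
python3 log.py
```

```text
1.5167 {'q': [-0.279, -0.2, 2.253, 0.393, 0.656, -1.719], 'eef_pos': [375.697, 26.473, 214.356], 'ee_rot': [0.238, 0.188, 0.948, 0.102], 'ft_force': [0.202, -0.12, -0.155]} -0.027484838572939534
```

Call:
send_rows:
  rows:
    - {"fingers":1,"tx":0,"ty":-2,"tz":-2,"rx":0.1,"ry":0,"rz":0}
    - {"fingers":1,"tx":0,"ty":-2,"tz":-2,"rx":0.1,"ry":0,"rz":0}
    - {"fingers":1,"tx":0,"ty":-2,"tz":-2,"rx":0.1,"ry":0,"rz":0.0}

```text
time: 1.77
eef_pos: [371.1, -5.1, 175.6]
ee_rot: [0.206, 0.204, 0.941, 0.173]
ft_force: [-0.3, -0.3, -0.5]
opening: 0.3
```

```bash
python3 log.py; cat > kin.py <<'E'
import numpy as np,json
from scipy.spatial.transform import Rotation as R
from scipy.optimize import least_squares
def fk(q,p):
    a,b,h,L1,e,L2,f,g,Lt=p
    y=lambda t:R.from_euler('y',t); z=lambda t:R.from_euler('z',t)
    r4=z(q[3])*y(q[4])
    v=np.array([e,0,L2])+r4.apply([f,g,Lt])
    v=np.array([0,0,L1])+y(q[2]).apply(v)
    v=np.array([a,b,h])+y(q[1]).apply(v)
    rot=z(q[0])*y(q[1]+q[2])*r4*z(q[5])
    return z(q[0]).apply(v),rot
def load(): return [json.loads(l) for l in open('log.jsonl')]
def fit():
    D=load()
    def res(p): return np.concatenate([fk(d['q'],p)[0]-d['eef_pos'] for d in D]+[(np.array(p)-p0)*1e-3])
    p0=np.array([0,40,250,350,0,350,0,0,250.])
    s=least_squares(res,p0); return s.x,np.abs(s.fun[:-9]).max(),D
E
python3 - <<'E'
from kin import *
p,m,D=fit();print(p.round(1),m)
for d in D:
    r=fk(d['q'],p)[1]; w=d['ee_rot']; t=R.from_quat([w[1],w[2],w[3],w[0]]); print((r.inv()*t).as_rotvec().round(3))
E
```

```text
1.7667 {'q': [-0.631, -0.063, 2.304, 0.722, 0.781, -2.269], 'eef_pos': [371.13, -5.068, 175.562], 'ee_rot': [0.206, 0.204, 0.941, 0.173], 'ft_force': [-0.306, -0.338, -0.489]} 0.34473786996855443
[  0.   42.2 192.2 646.5 109.2 416.6   0.   -0.  371.2] 0.0008408337458263304
[-0.     0.     1.571]
[-0.     0.     1.571]
[-0.    -0.     1.571]
[-0.    -0.     1.571]
[-0.    -0.     1.571]
[ 0.    -0.     1.571]
```

```bash
cat >> kin.py <<'E'
P,_,_D=fit()
LO=np.array([-3.12,-1.05,.14,-1.42,.1,-2.68]);HI=np.array([3.12,2.28,2.33,4.57,2.73,2.68])
T6=R.from_euler('z',np.pi/2)
def pose(q):
    x,r=fk(q,P); return x,r*T6
def ik(x,d,q0,roll=None):
    """pos + tool z dir (+ optional jaw axis dir)"""
    def res(q):
        X,r=pose(q); m=r.as_matrix()
        o=[(X-x)/100,(m[:,2]-d)*3]
        if roll is not None: o.append([3*(m[:,1]@roll[0]-roll[1])])
        else: o.append([1e-3*q[5]])
        return np.concatenate(o)
    s=least_squares(res,np.clip(q0,LO+.01,HI-.01),bounds=(LO,HI))
    return s.x,np.abs(s.fun[:6]).max()
th,tx,ty=np.load('st.npy')
Rs=R.from_euler('z',th); ts=np.array([tx,ty,0])
S=lambda v:Rs.apply(v)+ts
def lip(a): return np.array([73-200*np.cos(a)+ -10*-np.sin(a)*1,0,70+200*np.sin(a)+10*np.cos(a)])
E
python3 - <<'E'
from kin import *
q0s=[np.array(d['q']) for d in load()[-3:]]
print(lip(0),lip(.97))
for al in range(-60,91,15):
    row=[]
    for tau in range(20,76,5):
        a,t=np.radians([al,tau]); d=Rs.apply([np.cos(t)*np.cos(a),np.cos(t)*np.sin(a),-np.sin(t)])
        ok=[]
        for ang in (0,.5,1.05):
            c=S(lip(ang)-[0,0,15]); x=c+25*d
            best=min(ik(x,d,q)[1] for q in q0s)
            ok.append('1' if best<.01 else '0')
        row.append(''.join(ok))
    print(al,row)
E
```

```text
[-127.    0.   80.] [-31.8110491    0.         240.63013798]
-60 ['011', '011', '011', '111', '111', '111', '111', '111', '111', '111', '111', '111']
-45 ['010', '000', '000', '001', '001', '011', '011', '111', '111', '111', '111', '111']
-30 ['001', '001', '000', '000', '001', '001', '011', '011', '111', '111', '111', '111']
-15 ['000', '001', '001', '001', '000', '011', '001', '011', '011', '111', '111', '111']
0 ['000', '000', '001', '001', '001', '001', '011', '011', '111', '111', '111', '111']
15 ['000', '001', '001', '001', '001', '011', '011', '011', '111', '111', '111', '111']
30 ['001', '001', '001', '011', '011', '011', '011', '111', '111', '111', '111', '111']
45 ['111', '111', '111', '111', '111', '111', '111', '111', '111', '111', '111', '111']
60 ['111', '111', '111', '111', '111', '111', '111', '111', '111', '111', '111', '111']
75 ['111', '111', '111', '111', '111', '111', '111', '111', '111', '111', '111', '111']
90 ['111', '111', '111', '111', '111', '111', '111', '111', '111', '111', '111', '111']
```

```bash
cat > plan.py <<'E'
from kin import *
a,t=np.radians([50,25]); dS=np.array([np.cos(t)*np.cos(a),np.cos(t)*np.sin(a),-np.sin(t)]); d=Rs.apply(dS)
n=np.cross([0,1,0],dS); n/=np.linalg.norm(n); n=n*np.sign(n[2])
def tcp(ang,off,s=25,y=0): return S(lip(ang)+[0,y,0]-off*n+s*dS)
E
python3 - <<'E'
from plan import *
from rig import manip
s=manip.observe(); q=np.array(s['q']); 
print(n)
X,r=pose(q); print(X,s['eef_pos'])
for k in range(-4,8):
    # roll: start from minimal rotation then add k*30deg
    R0=r; z=R0.as_matrix()[:,2]; ax=np.cross(z,d); ang=np.arctan2(np.linalg.norm(ax),z@d); M=R.from_rotvec(ax/np.linalg.norm(ax)*ang)*R0
    Rt=R.from_rotvec(d*np.radians(20*k))*M; yax=Rt.as_matrix()[:,1]
    out=[]
    for (A,o) in ((0,35),(0,18),(.5,18),(1.05,18)):
        x=tcp(A,o)
        def res(qq):
            XX,rr=pose(qq); return np.r_[(XX-x)/100,(rr.inv()*Rt).as_rotvec()]
        best=None
        for q0 in (q,*[np.array(e['q']) for e in load()[-4:]]):
            sol=least_squares(res,np.clip(q0,LO+.01,HI-.01),bounds=(LO,HI))
            if best is None or sol.cost<best.cost: best=sol
        out.append((best.x.round(2).tolist(),round(np.abs(best.fun).max(),4)))
    print(k,(Rt*R0.inv()).as_rotvec().round(3),yax.round(2))
    for o in out: print('   ',o)
for A,o in ((0,60),(0,35),(0,18),(.5,18),(1.05,18)): print(A,o,tcp(A,o).round(1))
E
```

```text
[ 0.58720414 -0.          0.80943888]
[371.12952566  -5.06800909 175.56247464] [371.12997364  -5.06767408 175.56197696]
-4 [-0.248 -0.963  1.16 ] [-0.85  0.51 -0.13]
    ([0.02, 0.35, 2.26, 0.28, 0.1, -2.68], np.float64(0.8535))
    ([0.02, 0.33, 2.25, 0.29, 0.1, -2.68], np.float64(0.8308))
    ([-0.04, 0.16, 2.14, 0.38, 0.34, -2.68], np.float64(0.7159))
    ([-0.11, 0.16, 1.9, 0.47, 0.62, -2.68], np.float64(0.6207))
-3 [-0.022 -0.798  0.939] [-0.76  0.62  0.19]
    ([-0.17, 0.37, 2.12, 0.57, 0.5, -2.68], np.float64(0.7257))
    ([-0.18, 0.35, 2.1, 0.58, 0.54, -2.68], np.float64(0.7018))
    ([-0.25, 0.22, 2.01, 0.64, 0.74, -2.68], np.float64(0.5676))
    ([-0.29, 0.25, 1.81, 0.73, 0.94, -2.68], np.float64(0.4522))
-2 [ 0.192 -0.626  0.711] [-0.57  0.66  0.48]
    ([-0.36, 0.45, 2.05, 0.76, 0.79, -2.68], np.float64(0.5579))
    ([-0.36, 0.44, 2.04, 0.77, 0.82, -2.68], np.float64(0.5343))
    ([-0.42, 0.32, 1.98, 0.83, 0.97, -2.68], np.float64(0.4024))
    ([-0.42, 0.33, 1.82, 0.92, 1.1, -2.68], np.float64(0.2891))
-1 [ 0.393 -0.447  0.477] [-0.32  0.62  0.71]
    ([-0.5, 0.56, 2.05, 
[... 2006 characters left out ...]
0.955 -1.295] [ 0.76 -0.62 -0.19]
    ([-0.76, 0.86, 2.3, 1.42, 1.13, -1.39], np.float64(0.0))
    ([-0.74, 0.82, 2.28, 1.41, 1.14, -1.32], np.float64(0.0))
    ([-0.68, 0.58, 2.19, 1.33, 1.2, -0.96], np.float64(0.0))
    ([-0.56, 0.46, 1.99, 1.31, 1.22, -0.62], np.float64(0.0))
7 [ 1.527  1.179 -1.567] [ 0.57 -0.66 -0.48]
    ([-0.76, 0.86, 2.3, 1.42, 1.13, -1.04], np.float64(0.0))
    ([-0.74, 0.82, 2.28, 1.41, 1.14, -0.97], np.float64(0.0))
    ([-0.68, 0.58, 2.19, 1.33, 1.2, -0.61], np.float64(0.0))
    ([-0.56, 0.46, 1.99, 1.31, 1.22, -0.27], np.float64(0.0))
0 60 [474.8  50.4  20.9]
0 35 [489.4  51.8  41.1]
0 18 [499.4  52.8  54.9]
0.5 18 [528.5  55.7 149.5]
1.05 18 [608.   63.5 223.3]
```

```bash
sed -i 's/\[50,25\]/[60,22]/' plan.py; cat >> plan.py <<'E'
def ikR(x,Rt,q0):
    def res(qq):
        XX,rr=pose(qq); return np.r_[(XX-x)/100,(rr.inv()*Rt).as_rotvec()]
    s=least_squares(res,np.clip(q0,LO+.005,HI-.005),bounds=(LO,HI)); return s.x,np.abs(s.fun).max()
yh=np.cross([0,0,1],d); yh/=np.linalg.norm(yh)
def target(sg):
    y=sg*yh; return R.from_matrix(np.c_[np.cross(y,d),y,d])
E
python3 - <<'E'
from plan import *
from rig import manip
q=np.array(manip.observe()['q']);X,r=pose(q)
for sg in (1,-1):
    Rt=target(sg); rv=(Rt*r.inv()).as_rotvec(); print('rot',rv.round(3),np.linalg.norm(rv))
    qq=q.copy(); N=16; goal=np.array([420,-60,150.])
    for i in range(1,N+1):
        qn,e=ikR(X+(goal-X)*i/N,R.from_rotvec(rv*i/N)*r,qq)
        print(i,qn.round(2),round(e,4),np.abs(qn-qq).max().round(2)); qq=qn
    for A,o in ((0,70),(0,35),(0,18),(.5,18),(1.05,18)):
        x=tcp(A,o,y=-15); qq,e=ikR(x,Rt,qq); print(A,o,x.round(1),qq.round(2),round(e,4))
E
```

```text
rot [-0.053 -0.971  1.211] 1.5534408968424591
1 [-0.71 -0.04  2.33  0.82  0.81 -2.51] 0.0 0.24
2 [-0.77 -0.    2.33  0.86  0.85 -2.68] 0.0205 0.17
3 [-0.74  0.    2.31  0.83  0.85 -2.68] 0.0648 0.03
4 [-0.72  0.01  2.28  0.79  0.86 -2.68] 0.1183 0.04
5 [-0.7   0.02  2.25  0.75  0.86 -2.68] 0.1737 0.04
6 [-0.68  0.03  2.23  0.71  0.87 -2.68] 0.2308 0.04
7 [-0.65  0.04  2.2   0.67  0.88 -2.68] 0.2892 0.04
8 [-0.63  0.05  2.18  0.63  0.88 -2.68] 0.3489 0.04
9 [-0.6   0.06  2.16  0.59  0.88 -2.68] 0.4099 0.04
10 [-0.57  0.06  2.14  0.56  0.88 -2.68] 0.472 0.04
11 [-0.54  0.07  2.13  0.52  0.87 -2.68] 0.5356 0.04
12 [-0.51  0.07  2.12  0.47  0.85 -2.68] 0.6009 0.04
13 [-0.48  0.07  2.11  0.43  0.83 -2.68] 0.6683 0.04
14 [-0.44  0.07  2.11  0.38  0.8  -2.68] 0.7383 0.05
15 [-0.4   0.07  2.11  0.33  0.75 -2.68] 0.8116 0.05
16 [-0.36  0.06  2.13  0.27  0.69 -2.68] 0.8888 0.06
0 70 [464.4  37.   16.2] [-0.03  0.38  2.26  0.26  0.18 -2.68] 0.9582
0 35 [486.3  39.1  43.4] [-0.06  0.34  2.18  0.31  0.31 -2.68] 0.9134
0 18 [496.9  40.2  56.6] [-0.07  0.32  2.15  0.34  0.37 -2.68] 0.8916
0.5 18 [5
[... 611 characters left out ...]
] 0.0 0.06
10 [-0.89  0.38  2.07  0.75  1.3  -1.56] 0.0 0.06
11 [-0.91  0.42  2.06  0.77  1.33 -1.5 ] 0.0 0.06
12 [-0.93  0.47  2.06  0.79  1.36 -1.44] 0.0 0.06
13 [-0.96  0.51  2.05  0.81  1.39 -1.38] 0.0 0.06
14 [-0.98  0.55  2.05  0.83  1.42 -1.32] 0.0 0.06
15 [-1.    0.6   2.06  0.86  1.44 -1.26] 0.0 0.06
16 [-1.02  0.64  2.06  0.88  1.46 -1.21] 0.0 0.06
0 70 [464.4  37.   16.2] [-0.81  0.94  2.18  1.18  1.2  -1.55] 0.0
0 35 [486.3  39.1  43.4] [-0.77  0.87  2.15  1.18  1.23 -1.44] 0.0
0 18 [496.9  40.2  56.6] [-0.75  0.84  2.13  1.18  1.25 -1.39] 0.0
0.5 18 [526.   43.1 151.3] [-0.7   0.64  2.05  1.16  1.34 -1.12] 0.0
1.05 18 [605.5  50.9 225.1] [-0.59  0.54  1.87  1.19  1.4  -0.84] 0.0
```

Call:
send_rows:
  rows:
    - {"fingers":1,"tx":0.3,"ty":-0.35,"tz":-0.15,"rx":0.083,"ry":0.059,"rz":-0.06}
    - {"fingers":1,"tx":0.3,"ty":-0.35,"tz":-0.15,"rx":0.083,"ry":0.059,"rz":-0.06}
    - {"fingers":1,"tx":0.3,"ty":-0.35,"tz":-0.15,"rx":0.083,"ry":0.059,"rz":-0.06}
    - {"fingers":1,"tx":0.3,"ty":-0.35,"tz":-0.15,"rx":0.083,"ry":0.059,"rz":-0.06}
    - {"fingers":1,"tx":0.3,"ty":-0.35,"tz":-0.15,"rx":0.083,"ry":0.059,"rz":-0.06}
    - {"fingers":1,"tx":0.3,"ty":-0.35,"tz":-0.15,"rx":0.083,"ry":0.059,"rz":-0.06}
    - {"fingers":1,"tx":0.3,"ty":-0.35,"tz":-0.15,"rx":0.083,"ry":0.059,"rz":-0.06}
    - {"fingers":1,"tx":0.3,"ty":-0.35,"tz":-0.15,"rx":0.083,"ry":0.059,"rz":-0.06}

```text
time: 2.43
eef_pos: [395.3, -33.5, 162.8]
ee_rot: [-0.059, 0.506, 0.781, 0.361]
ft_force: [0.4, -0.8, 0.5]
opening: -0.1
```

Call:
send_rows:
  rows:
    - {"fingers":1,"tx":0.3,"ty":-0.35,"tz":-0.15,"rx":0.083,"ry":0.059,"rz":-0.06}
    - {"fingers":1,"tx":0.3,"ty":-0.35,"tz":-0.15,"rx":0.083,"ry":0.059,"rz":-0.06}
    - {"fingers":1,"tx":0.3,"ty":-0.35,"tz":-0.15,"rx":0.083,"ry":0.059,"rz":-0.06}
    - {"fingers":1,"tx":0.3,"ty":-0.35,"tz":-0.15,"rx":0.083,"ry":0.059,"rz":-0.06}
    - {"fingers":1,"tx":0.3,"ty":-0.35,"tz":-0.15,"rx":0.083,"ry":0.059,"rz":-0.06}
    - {"fingers":1,"tx":0.3,"ty":-0.35,"tz":-0.15,"rx":0.083,"ry":0.059,"rz":-0.06}
    - {"fingers":1,"tx":0.3,"ty":-0.35,"tz":-0.15,"rx":0.083,"ry":0.059,"rz":-0.06}
    - {"fingers":1,"tx":0,"ty":0,"tz":0,"rx":0,"ry":0,"rz":0}

```text
time: 3.1
eef_pos: [416.1, -58.9, 150.3]
ee_rot: [-0.28, 0.679, 0.498, 0.461]
ft_force: [-0.5, 0.2, -0.8]
opening: -0.1
```

```bash
python3 - <<'E'
from plan import *
from h import *
s=manip.observe();q=s['q'];X,r=pose(q);print(q.round(2),X,s['ft_force'])
print('to target rot',(target(-1)*r.inv()).as_rotvec().round(3))
for A,o in ((0,70),(0,35)): print(A,o,(tcp(A,o,y=-15)-X).round(1))
p,D=manip.capture('scene');cv2.imwrite('pics/s1.png',p[...,::-1]);crop('pics/s1.png','pics/s1c.png',150,60,420,320,2.3) if 0 else None
p,D=manip.capture('top');cv2.imwrite('pics/t1.png',p[...,::-1])
cv2.imwrite('pics/st1.png',np.hstack([cv2.imread('pics/s1.png')[60:380,120:420],cv2.imread('pics/t1.png')[60:380,130:430]]))
E
```

```text
[-1.    0.6   2.05  0.85  1.45 -1.26] [416.13453367 -58.91628624 150.28312349] [-0.46180395  0.15458273 -0.75793963]
to target rot [ 0.075  0.055 -0.067]
0 70 [  48.2   95.9 -134.1]
0 35 [  70.1   98.1 -106.9]
```

View pics/st1.png

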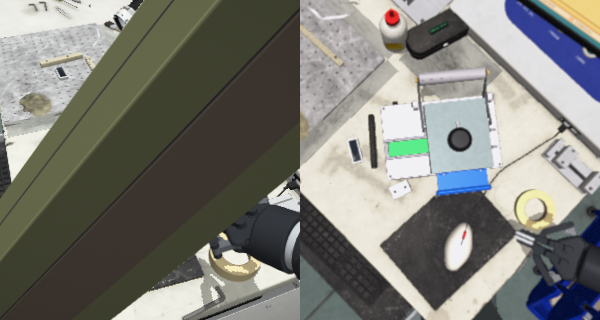

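The scene view is blocked by the upper arm. The top view shows the fingers at about (525,238) of the right half, between the mouse and the tape. I'll check the clutter heights.

```bash
python3 - <<'E'
from plan import *
from h import *
D=np.load('top0.npy'); print('d',d)
for v in range(255,345,6):
    print(v,[tuple(at_d('top',u,v,D).round(0).astype(int)) for u in range(270,390,12)])
E
```

```text
d [ 0.38240605  0.84465112 -0.37460659]
255 [(np.int64(482), np.int64(81), np.int64(4)), (np.int64(482), np.int64(53), np.int64(2)), (np.int64(482), np.int64(25), np.int64(3)), (np.int64(481), np.int64(-4), np.int64(2)), (np.int64(481), np.int64(-33), np.int64(-2)), (np.int64(481), np.int64(-62), np.int64(-2)), (np.int64(480), np.int64(-90), np.int64(0)), (np.int64(482), np.int64(-112), np.int64(24)), (np.int64(481), np.int64(-140), np.int64(23)), (np.int64(481), np.int64(-168), np.int64(22))]
261 [(np.int64(468), np.int64(81), np.int64(3)), (np.int64(468), np.int64(53), np.int64(4)), (np.int64(468), np.int64(25), np.int64(3)), (np.int64(467), np.int64(-4), np.int64(1)), (np.int64(467), np.int64(-32), np.int64(3)), (np.int64(467), np.int64(-61), np.int64(-1)), (np.int64(466), np.int64(-90), np.int64(-1)), (np.int64(468), np.int64(-111), np.int64(24)), (np.int64(466), np.int64(-147), np.int64(-2)), (np.int64(467), np.int64(-167), np.int64(23))]
267 [(np.int64(454), np.int64(82), np.int64(3)), (np.int64(454), np.int64(53), np.int64(3)), (np.int64(454), np.int64(25), np.int64(1)), (np.i
[... 5155 characters left out ...]
int64(302), np.int64(-56), np.int64(-2)), (np.int64(302), np.int64(-84), np.int64(-2)), (np.int64(117), np.int64(-315), np.int64(-750)), (np.int64(118), np.int64(-363), np.int64(-742)), (np.int64(128), np.int64(-400), np.int64(-701))]
339 [(np.int64(292), np.int64(84), np.int64(3)), (np.int64(292), np.int64(56), np.int64(4)), (np.int64(291), np.int64(29), np.int64(3)), (np.int64(290), np.int64(0), np.int64(-1)), (np.int64(289), np.int64(-28), np.int64(-2)), (np.int64(289), np.int64(-55), np.int64(-1)), (np.int64(93), np.int64(-264), np.int64(-751)), (np.int64(92), np.int64(-315), np.int64(-753)), (np.int64(92), np.int64(-365), np.int64(-752)), (np.int64(132), np.int64(-364), np.int64(-596))]
```

Call:
send_rows:
  rows:
    - {"fingers":1,"tx":1.3,"ty":1.0,"tz":-2.3,"rx":0.075,"ry":0.055,"rz":-0.067}
    - {"fingers":1,"tx":1.3,"ty":1.0,"tz":-2.3,"rx":0,"ry":0,"rz":0}
    - {"fingers":1,"tx":1.3,"ty":1.0,"tz":-2.3,"rx":0,"ry":0,"rz":0}
    - {"fingers":1,"tx":0,"ty":0,"tz":0,"rx":0,"ry":0,"rz":0}

```text
time: 3.53
eef_pos: [455.3, -25.8, 81.1]
ee_rot: [-0.302, 0.695, 0.453, 0.469]
ft_force: [-1.3, 0.2, 0.8]
opening: -0.2
```

```bash
python3 - <<'E'
from plan import *
from h import *
s=manip.observe();q=s['q'];X,r=pose(q);print(q.round(2),X,s['ft_force'])
print('to target rot',(target(-1)*r.inv()).as_rotvec().round(3))
for A,o in ((0,45),(0,35)): print(A,o,(tcp(A,o,y=-15)-X).round(1))
p,D=manip.capture('top');cv2.imwrite('pics/t2.png',p[...,::-1])
crop('pics/t2.png','pics/t2c.png',230,180,400,320,4)
E
```

```text
[-0.91  0.78  2.09  1.    1.32 -1.33] [455.3375591  -25.77884714  81.08432775] [-1.28429139  0.24376784  0.79669487]
to target rot [ 0.005  0.003 -0.007]
0 45 [ 24.7  64.3 -45.5]
0 35 [ 30.9  64.9 -37.7]
```

View pics/t2c.png

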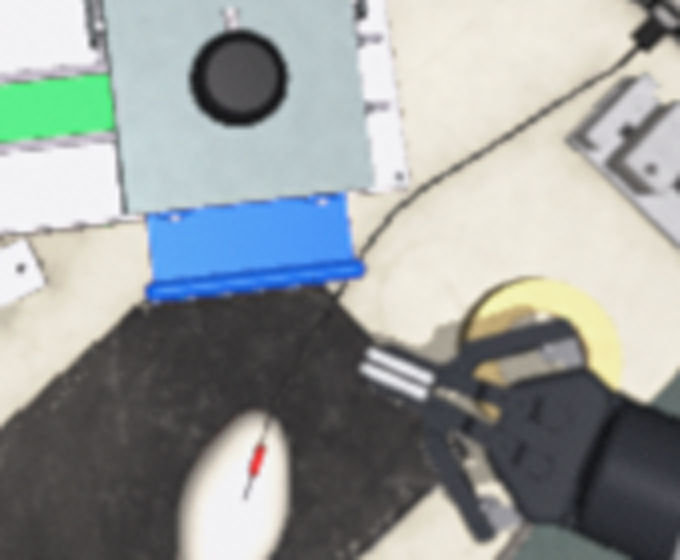

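```bash
python3 - <<'E'
from plan import *
from rig import manip
X,r=pose(manip.observe()['q'])
for A,o in ((0,35),(0,18),(.25,18),(.5,18),(.75,18),(1.05,18)): x=tcp(A,o,16,-35); print(A,o,x.round(1),(x-X).round(1))
E
```

```text
0 35 [484.8  11.6  46.8] [ 30.1  37.4 -36.2]
0 18 [495.4  12.7  60. ] [ 40.8  38.4 -23. ]
0.25 18 [504.1  13.5 109.2] [49.4 39.3 26.2]
0.5 18 [524.5  15.6 154.7] [69.9 41.3 71.7]
0.75 18 [555.6  18.6 193.7] [101.   44.4 110.7]
1.05 18 [604.   23.4 228.5] [149.4  49.2 145.5]
```

Call:
send_rows:
  rows:
    - {"fingers":1,"tx":0.3,"ty":1.0,"tz":-2.4,"rx":0,"ry":0,"rz":0}
    - {"fingers":1,"tx":1.2,"ty":1.4,"tz":-1.2,"rx":0,"ry":0,"rz":0}
    - {"fingers":1,"tx":1.5,"ty":1.4,"tz":0,"rx":0,"ry":0,"rz":0}
    - {"fingers":1,"tx":0,"ty":0,"tz":0,"rx":0,"ry":0,"rz":0}

```text
time: 3.92
eef_pos: [485.4, 12.5, 48.9]
ee_rot: [-0.302, 0.694, 0.453, 0.47]
ft_force: [0.7, -0.7, 1.4]
opening: 0.1
```

```bash
python3 - <<'E'
from plan import *
from h import *
s=manip.observe();q=s['q'];X,r=pose(q);print(q.round(2),X,s['ft_force'])
p,D=manip.capture('top');cv2.imwrite('pics/t3.png',p[...,::-1])
crop('pics/t3.png','pics/t3c.png',230,180,400,320,4)
p,D=manip.capture('scene');cv2.imwrite('pics/s3.png',p[...,::-1])
E
```

```text
[-0.81  0.85  2.1   1.12  1.26 -1.4 ] [485.43661083  12.49179452  48.92049903] [ 0.70867511 -0.71495799  1.40905675]
```

View pics/t3c.png

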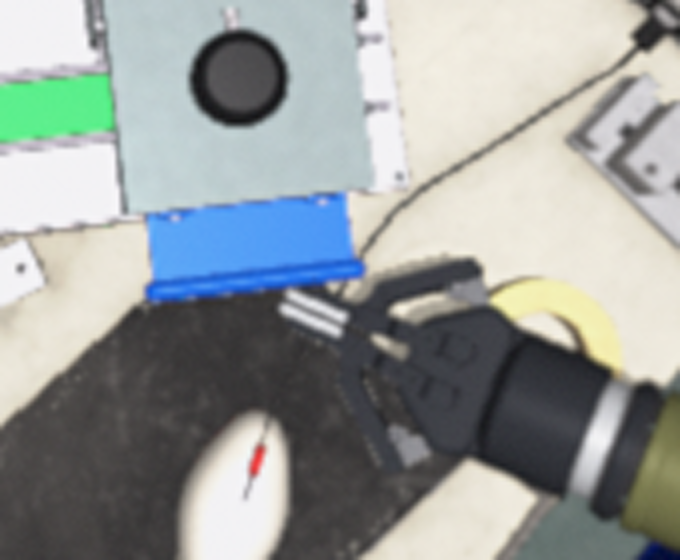

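View pics/s3.png

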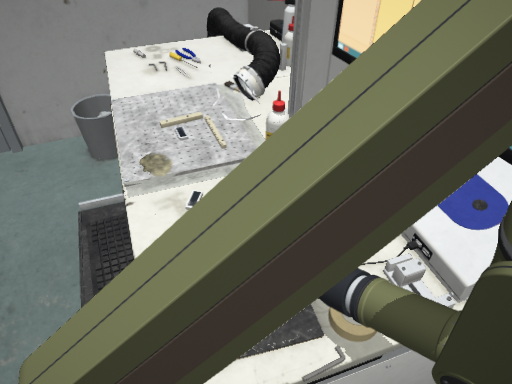

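Call:
send_rows:
  rows:
    - {"fingers":1,"tx":0.3,"ty":-1.2,"tz":-0.3,"rx":0,"ry":0,"rz":0}
    - {"fingers":1,"tx":1.2,"ty":0.1,"tz":0,"rx":0,"ry":0,"rz":0}
    - {"fingers":1,"tx":0.1,"ty":0,"tz":0.5,"rx":0,"ry":0,"rz":0}
    - {"fingers":1,"tx":0,"ty":0,"tz":0,"rx":0,"ry":0,"rz":0}

```text
time: 4.35
eef_pos: [501.7, -1.5, 50.3]
ee_rot: [-0.301, 0.695, 0.453, 0.47]
ft_force: [-0.3, -0.1, -0.1]
opening: -0.2
```

```bash
python3 - <<'E'
from plan import *
from h import *
s=manip.observe();q=s['q'];X,r=pose(q);print(q.round(2),X,s['ft_force'])
p,D=manip.capture('top');cv2.imwrite('pics/t4.png',p[...,::-1])
crop('pics/t4.png','pics/t4c.png',230,180,400,320,4)
E
```

```text
[-0.81  0.85  2.06  1.11  1.28 -1.35] [501.7180979   -1.53901008  50.25877023] [-0.31855617 -0.07452517 -0.14200818]
```

View pics/t4c.png

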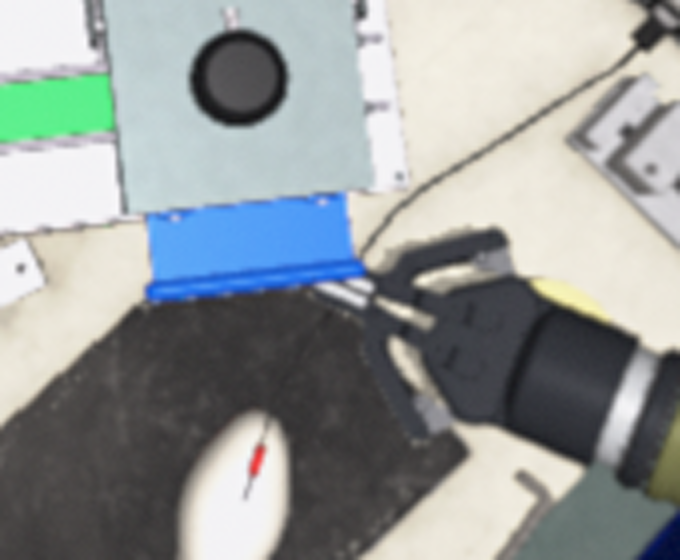

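Call:
send_rows:
  rows:
    - {"fingers":1,"tx":0,"ty":-0.3,"tz":0.4,"rx":0,"ry":0,"rz":0}
    - {"fingers":1,"tx":0,"ty":0,"tz":0.4,"rx":0,"ry":0,"rz":0}
    - {"fingers":1,"tx":0,"ty":0,"tz":0.4,"rx":0,"ry":0,"rz":0}

```text
time: 4.65
eef_pos: [500.6, -3.6, 61.3]
ee_rot: [-0.302, 0.696, 0.452, 0.47]
ft_force: [0.0, -0.2, -1.9]
opening: 0.4
```

Call:
send_rows:
  rows:
    - {"fingers":1,"tx":0,"ty":0,"tz":0.4,"rx":0,"ry":0,"rz":0}
    - {"fingers":1,"tx":0,"ty":0,"tz":0.4,"rx":0,"ry":0,"rz":0}

```text
time: 4.82
eef_pos: [500.7, -3.4, 69.5]
ee_rot: [-0.302, 0.696, 0.452, 0.47]
ft_force: [-1.3, -1.0, -1.5]
opening: -0.1
```

Call:
send_rows:
  rows:
    - {"fingers":1,"tx":0,"ty":0,"tz":0.4,"rx":0,"ry":0,"rz":0}
    - {"fingers":1,"tx":0,"ty":0,"tz":0.4,"rx":0,"ry":0,"rz":0}

```text
time: 4.98
eef_pos: [500.7, -3.2, 77.7]
ee_rot: [-0.302, 0.696, 0.452, 0.47]
ft_force: [-0.8, -0.7, -2.4]
opening: -0.1
```

Call:
send_rows:
  rows:
    - {"fingers":1,"tx":0.2,"ty":0,"tz":1.0,"rx":0,"ry":0,"rz":0}
    - {"fingers":1,"tx":0.3,"ty":0,"tz":1.0,"rx":0,"ry":0,"rz":0}
    - {"fingers":1,"tx":0.3,"ty":0,"tz":1.0,"rx":0,"ry":0,"rz":0}
    - {"fingers":1,"tx":0.3,"ty":0,"tz":0.9,"rx":0,"ry":0,"rz":0}

```text
time: 5.32
eef_pos: [510.8, -2.2, 117.8]
ee_rot: [-0.303, 0.695, 0.452, 0.47]
ft_force: [-3.3, 0.5, -1.5]
opening: 0.1
```

```bash
python3 - <<'E'
from plan import *
from h import *
s=manip.observe();q=s['q'];X,r=pose(q);print(q.round(2),X,s['ft_force'])
p,D=manip.capture('top');cv2.imwrite('pics/t5.png',p[...,::-1])
crop('pics/t5.png','pics/t5c.png',230,140,400,280,4)
E
```

```text
[-0.79  0.71  2.03  1.08  1.36 -1.19] [510.7680406   -2.22124443 117.77042121] [-3.32711162  0.4929396  -1.54564144]
```

View pics/t5c.png

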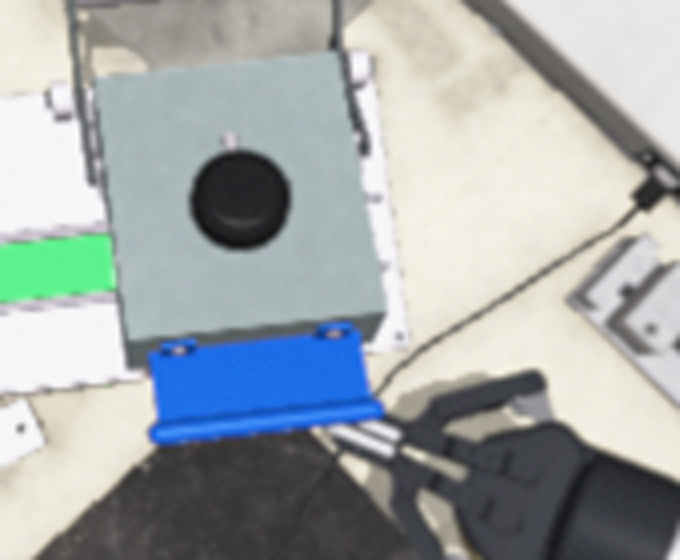

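Call:
send_rows:
  rows:
    - {"fingers":1,"tx":0.5,"ty":0,"tz":0.9,"rx":0,"ry":0,"rz":0}
    - {"fingers":1,"tx":0.5,"ty":0,"tz":0.9,"rx":0,"ry":0,"rz":0}
    - {"fingers":1,"tx":0.5,"ty":0.1,"tz":0.9,"rx":0,"ry":0,"rz":0}
    - {"fingers":1,"tx":0.5,"ty":0,"tz":0.9,"rx":0,"ry":0,"rz":0}

```text
time: 5.7
eef_pos: [531.6, -1.6, 153.3]
ee_rot: [-0.303, 0.695, 0.452, 0.47]
ft_force: [-1.5, 0.1, -1.0]
opening: 0.1
```

Call:
send_rows:
  rows:
    - {"fingers":1,"tx":0.6,"ty":0.1,"tz":0.8,"rx":0,"ry":0,"rz":0}
    - {"fingers":1,"tx":0.6,"ty":0,"tz":0.8,"rx":0,"ry":0,"rz":0}
    - {"fingers":1,"tx":0.6,"ty":0.1,"tz":0.8,"rx":0,"ry":0,"rz":0}
    - {"fingers":1,"tx":0.6,"ty":0,"tz":0.7,"rx":0,"ry":0,"rz":0}

```text
time: 6.03
eef_pos: [555.9, 0.3, 184.4]
ee_rot: [-0.302, 0.695, 0.452, 0.47]
ft_force: [-0.4, 0.7, -0.8]
opening: 0.0
```

```bash
python3 - <<'E'
from plan import *
from h import *
s=manip.observe();q=s['q'];X,r=pose(q);print(q.round(2),X,s['ft_force'])
p,D=manip.capture('top');cv2.imwrite('pics/t6.png',p[...,::-1])
crop('pics/t6.png','pics/t6c.png',230,120,400,260,4)
E
```

```text
[-0.73  0.6   1.92  1.1   1.43 -0.98] [5.55928060e+02 2.86268198e-01 1.84372860e+02] [-0.42109174  0.66380231 -0.75932807]
```

View pics/t6c.png

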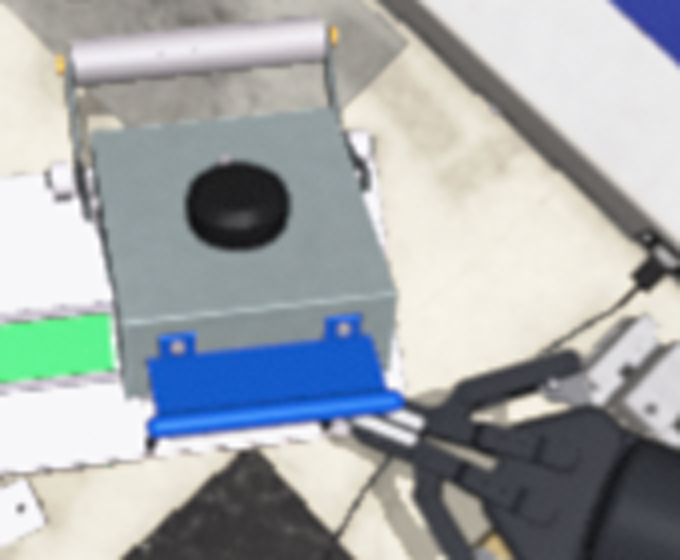

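Call:
send_rows:
  rows:
    - {"fingers":1,"tx":0.75,"ty":0.1,"tz":0.65,"rx":0,"ry":0,"rz":0}
    - {"fingers":1,"tx":0.75,"ty":0.1,"tz":0.65,"rx":0,"ry":0,"rz":0}
    - {"fingers":1,"tx":0.8,"ty":0.1,"tz":0.6,"rx":0,"ry":0,"rz":0}
    - {"fingers":1,"tx":0.8,"ty":0.1,"tz":0.6,"rx":0,"ry":0,"rz":0}

```text
time: 6.42
eef_pos: [587.6, 3.8, 209.0]
ee_rot: [-0.302, 0.696, 0.452, 0.47]
ft_force: [-0.8, -1.4, -0.7]
opening: 0.1
```

Call:
send_rows:
  rows:
    - {"fingers":1,"tx":0.85,"ty":0.1,"tz":0.55,"rx":0,"ry":0,"rz":0}
    - {"fingers":1,"tx":0.85,"ty":0.1,"tz":0.5,"rx":0,"ry":0,"rz":0}

```text
time: 6.58
eef_pos: [604.8, 5.9, 219.6]
ee_rot: [-0.302, 0.695, 0.452, 0.47]
ft_force: [-0.1, 0.2, -0.9]
opening: 0.2
```

```bash
python3 - <<'E'
from plan import *
from h import *
s=manip.observe();q=s['q'];X,r=pose(q);print(q.round(2),X,s['ft_force'])
p,D=manip.capture('top');cv2.imwrite('pics/t7.png',p[...,::-1])
crop('pics/t7.png','pics/t7c.png',230,100,400,240,4)
E
```

```text
[-0.66  0.57  1.82  1.14  1.45 -0.84] [604.80846386   5.92113811 219.6015307 ] [-0.10330049  0.21411302 -0.87066291]
```

View pics/t7c.png

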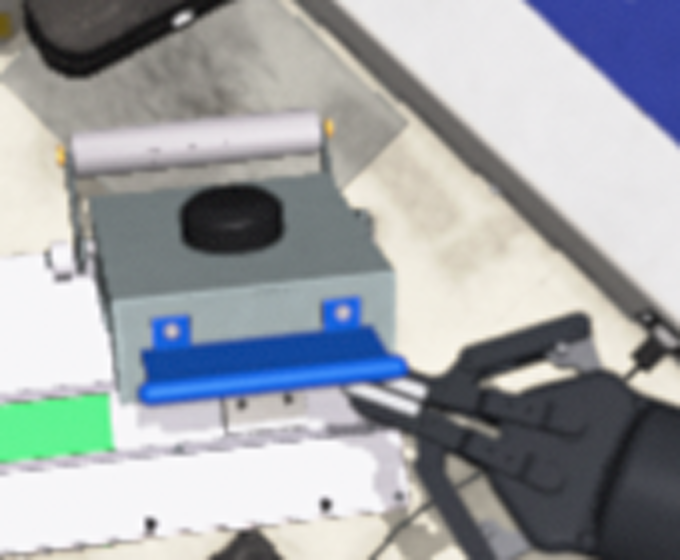

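The hood is near its balance point and the block is visible underneath, with holes at (242,404) and (288,398). I'll keep easing it back.

Call:
send_rows:
  rows:
    - {"fingers":1,"tx":0.9,"ty":0.1,"tz":0.45,"rx":0,"ry":0,"rz":0}
    - {"fingers":1,"tx":0.9,"ty":0.1,"tz":0.4,"rx":0,"ry":0,"rz":0}
    - {"fingers":1,"tx":0.9,"ty":0.1,"tz":0.35,"rx":0,"ry":0,"rz":0}
    - {"fingers":1,"tx":0.9,"ty":0.1,"tz":0.3,"rx":0,"ry":0,"rz":0}

```text
time: 6.97
eef_pos: [640.9, 9.8, 234.3]
ee_rot: [-0.302, 0.696, 0.452, 0.47]
ft_force: [0.3, 0.3, -0.7]
opening: 0.2
```

```bash
python3 - <<'E'
from plan import *
from h import *
s=manip.observe();q=s['q'];X,r=pose(q);print(q.round(2),X,s['ft_force'])
p,D=manip.capture('top');cv2.imwrite('pics/t8.png',p[...,::-1])
crop('pics/t8.png','pics/t8c.png',230,100,400,240,4)
E
```

```text
[-0.62  0.57  1.74  1.16  1.45 -0.76] [640.86841992   9.80032275 234.26358129] [ 0.31210854  0.34766032 -0.73678057]
```

View pics/t8c.png

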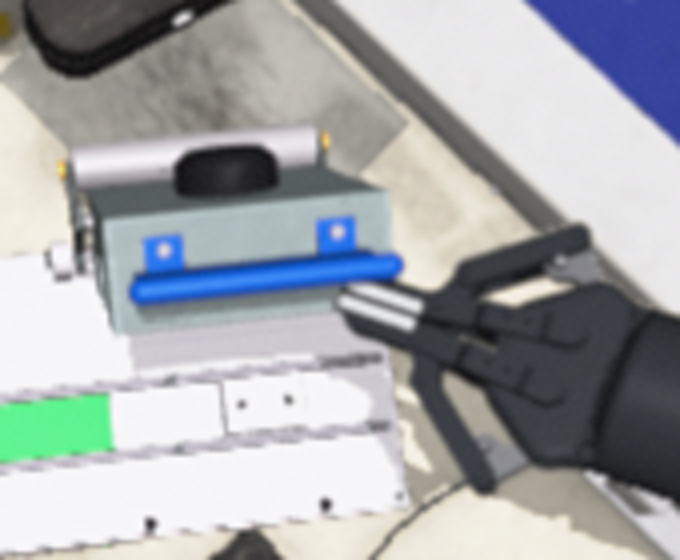

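Call:
send_rows:
  rows:
    - {"fingers":1,"tx":0,"ty":0,"tz":0,"rx":0,"ry":0,"rz":0}
    - {"fingers":1,"tx":0,"ty":0,"tz":0,"rx":0,"ry":0,"rz":0}
    - {"fingers":1,"tx":0,"ty":0,"tz":0,"rx":0,"ry":0,"rz":0}
    - {"fingers":1,"tx":0,"ty":0,"tz":0,"rx":0,"ry":0,"rz":0}
    - {"fingers":1,"tx":0,"ty":0,"tz":0,"rx":0,"ry":0,"rz":0}
    - {"fingers":1,"tx":0,"ty":0,"tz":0,"rx":0,"ry":0,"rz":0}

```text
time: 7.52
eef_pos: [639.6, 9.6, 233.7]
ee_rot: [-0.302, 0.696, 0.452, 0.47]
ft_force: [0.4, 1.2, -0.9]
opening: 0.0
```

```bash
python3 - <<'E'
from plan import *
from h import *
s=manip.observe();q=s['q'];X,r=pose(q);print(q.round(2),X,s['ft_force'])
p,D=manip.capture('top');cv2.imwrite('pics/t9.png',p[...,::-1]); np.save('top9.npy',D)
crop('pics/t9.png','pics/t9c.png',200,100,370,240,4)
E
```

```text
[-0.62  0.57  1.74  1.16  1.45 -0.76] [639.59134364   9.64072018 233.7386331 ] [ 0.38172845  1.16676913 -0.86819701]
```

View pics/t9c.png

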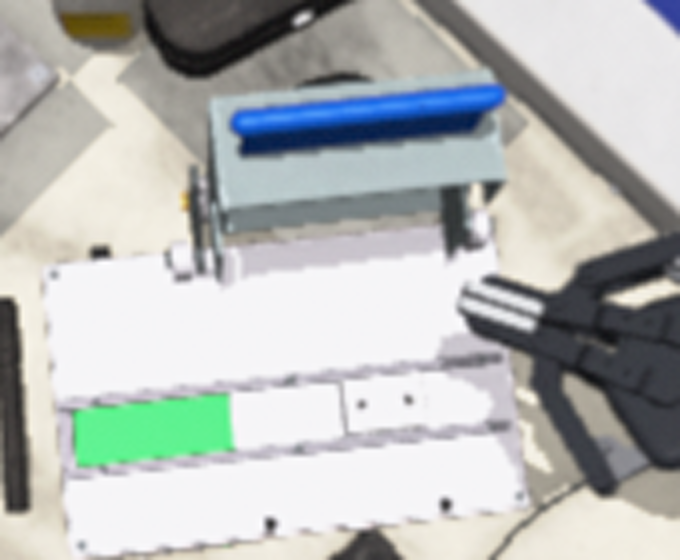

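The hood rests at its rear stop. The block's left end is at crop (343,407), and its holes are at (361,405) and (408,400). Next I'll work out where the block is and how to push it.

```bash
python3 - <<'E'
from plan import *
from h import *
inv=lambda p:Rs.inv().apply(p-ts)
D=np.load('top9.npy')
for nm,(a,b),z in [('Lend top',(342,408),70),('h1',(361,405),70),('h2',(408,400),70),('greenL',(75,438),50),('greenR',(232,420),50),('stopface',(72,438),50),('rail far L',(72,402),58),('rail near L',(78,468),58),('rail far R',(500,357),58),('rail near R',(500,427),58),('lipL',(240,122),280),('lipR',(497,96),280)]:
    u,v=200+a/4-.4,100+b/4-.4
    p=at_z('top',u,v,z);pd=at_d('top',u,v,D);print(nm,p.round(1),'st',inv(p).round(1),'depth st',inv(pd).round(1))
s=manip.observe();q=np.array(s['q']);X,r=pose(q)
for jaw in (0,90,180,270):
    y=Rs.apply([np.cos(np.radians(jaw)),np.sin(np.radians(jaw)),0]);zz=np.array([0,0,-1.])
    Rt=R.from_matrix(np.c_[np.cross(y,zz),y,zz]); rv=(Rt*r.inv()).as_rotvec()
    print(jaw,rv.round(3),np.linalg.norm(rv).round(3))
    qq=q.copy();N=16;goal=S([-20,-60,150]);es=[];ok=[]
    for i in range(1,N+1):
        qn,e=ikR(X+(goal-X)*i/N,R.from_rotvec(rv*i/N)*r,qq);es.append(e);ok.append(np.abs(qn-qq).max());qq=qn
    print(max(es).round(4),max(ok).round(3),qq.round(2),goal.round(1))
    for P_ in ((-20,-60,62),(-20,20,62),(-20,105,62)):
        qq,e=ikR(S(P_),Rt,qq);print('  ',S(P_).round(1),qq.round(2),round(e,4))
E
```

```text
Lend top [602.6  50.3  70. ] st [-20.5   4.7  70. ] depth st [-19.3   2.9  53.6]
h1 [604.2  39.7  70. ] st [-20.  -6.  70.] depth st [-19.9  -6.1  69.1]
h2 [606.8  13.4  70. ] st [-20.  -32.4  70. ] depth st [-19.9 -32.5  69.2]
greenL [588.4 199.8  50. ] st [-20.  154.9  50. ] depth st [-20.1 154.8  51.6]
greenR [597.9 110.8  50. ] st [-19.2  65.4  50. ] depth st [-19.2  65.4  50.1]
stopface [588.4 201.5  50. ] st [-19.8 156.6  50. ] depth st [-20.2 156.2  55.9]
rail far L [608.1 200.9  58. ] st [ -0.2 154.1  58. ] depth st [-1.000e-01  1.541e+02  5.690e+01]
rail near L [571.1 197.5  58. ] st [-37.4 154.4  58. ] depth st [-37.2 154.6  53.9]
rail far R [632.  -41.1  58. ] st [ -0.3 -89.1  58. ] depth st [  0.2 -90.2  52.8]
rail near R [592.3 -39.9  58. ] st [-39.7 -84.   58. ] depth st [-39.6 -84.2  57.1]
lipL [707.8 113.8 280. ] st [ 90.4  57.6 280. ] depth st [ 92.1  57.1 273.5]
lipR [718.7   3.4 280. ] st [ 90.4 -53.4 280. ] depth st [ 92.3 -55.  273.1]
0 [-1.181  0.197  0.455] 1.281
0.0 0.081 [-0.09  0.42  1.54 -0.    1.18 -0.19] [609.5 -14.1 150. ]
   [609.5 -14.1  62. ] [-0.09  
[... 336 characters left out ...]
.5  62. ] [ 0.04  0.51  1.65  0.    0.98 -1.63] 0.0
   [593.3 150.1  62. ] [ 0.18  0.52  1.63  0.    0.99 -1.49] 0.0
180 [ 0.255  1.53  -2.227] 2.714
0.124 0.448 [-0.18  0.41  1.58  0.15  1.14  2.68] [609.5 -14.1 150. ]
   [609.5 -14.1  62. ] [-0.17  0.51  1.67  0.16  0.95  2.68] 0.1165
   [601.6  65.5  62. ] [-0.08  0.49  1.71  0.24  0.9   2.68] 0.1733
   [593.3 150.1  62. ] [0.02 0.49 1.75 0.34 0.84 2.68] 0.236
270 [-0.719  1.006 -0.923] 1.542
0.0 0.171 [-0.09  0.42  1.54  0.    1.18  1.38] [609.5 -14.1 150. ]
   [609.5 -14.1  62. ] [-0.09  0.52  1.64 -0.    0.99  1.38] 0.0
   [601.6  65.5  62. ] [0.04 0.51 1.65 0.   0.98 1.51] 0.0
   [593.3 150.1  62. ] [0.18 0.52 1.63 0.   0.99 1.65] 0.0
```

Call:
send_rows:
  rows:
    - {"fingers":1,"tx":-0.26,"ty":-0.35,"tz":-0.5,"rx":-0.107,"ry":0.018,"rz":0.041}
    - {"fingers":1,"tx":-0.26,"ty":-0.35,"tz":-0.5,"rx":-0.107,"ry":0.018,"rz":0.041}
    - {"fingers":1,"tx":-0.26,"ty":-0.35,"tz":-0.5,"rx":-0.107,"ry":0.018,"rz":0.041}
    - {"fingers":1,"tx":-0.26,"ty":-0.35,"tz":-0.5,"rx":-0.107,"ry":0.018,"rz":0.041}
    - {"fingers":1,"tx":-0.26,"ty":-0.35,"tz":-0.5,"rx":-0.107,"ry":0.018,"rz":0.041}
    - {"fingers":1,"tx":-0.26,"ty":-0.35,"tz":-0.5,"rx":-0.107,"ry":0.018,"rz":0.041}
    - {"fingers":1,"tx":-0.26,"ty":-0.35,"tz":-0.5,"rx":-0.107,"ry":0.018,"rz":0.041}
    - {"fingers":1,"tx":-0.26,"ty":-0.35,"tz":-0.5,"rx":-0.107,"ry":0.018,"rz":0.041}

```text
time: 8.23
eef_pos: [619.5, -19.2, 194.8]
ee_rot: [-0.086, 0.708, 0.688, 0.136]
ft_force: [-1.1, 0.8, -0.2]
opening: 0.2
```

Call:
send_rows:
  rows:
    - {"fingers":1,"tx":-0.26,"ty":-0.35,"tz":-1,"rx":-0.107,"ry":0.018,"rz":0.041}
    - {"fingers":1,"tx":-0.26,"ty":-0.35,"tz":-1,"rx":-0.107,"ry":0.018,"rz":0.041}
    - {"fingers":1,"tx":-0.26,"ty":-0.35,"tz":-1,"rx":-0.107,"ry":0.018,"rz":0.041}
    - {"fingers":1,"tx":0,"ty":0,"tz":0,"rx":0,"ry":0,"rz":0}

```text
time: 8.57
eef_pos: [610.0, -25.2, 162.6]
ee_rot: [-0.002, 0.671, 0.742, -0.0]
ft_force: [-0.9, 1.2, 0.3]
opening: -0.1
```

```bash
python3 - <<'E'
from plan import *
from h import *
s=manip.observe();q=s['q'];X,r=pose(q);print(q.round(2),X,s['ft_force'])
y=Rs.apply([1,0,0]);zz=np.array([0,0,-1.])
Rt=R.from_matrix(np.c_[np.cross(y,zz),y,zz]); print((Rt*r.inv()).as_rotvec().round(3))
for P_ in ((-20,-75,62),(-20,99,62)): print(S(P_).round(1),(S(P_)-X).round(1))
p,D=manip.capture('top');cv2.imwrite('pics/t10.png',p[...,::-1])
crop('pics/t10.png','pics/t10c.png',200,100,370,240,4)
E
```

```text
[-0.11  0.41  1.52  0.    1.21 -0.21] [610.01875315 -25.23652046 162.57981561] [-0.8649034   1.16412825  0.34328677]
[-0.002 -0.003 -0.002]
[611. -29.  62.] [   0.9   -3.8 -100.6]
[593.9 144.2  62. ] [ -16.2  169.4 -100.6]
```

View pics/t10c.png

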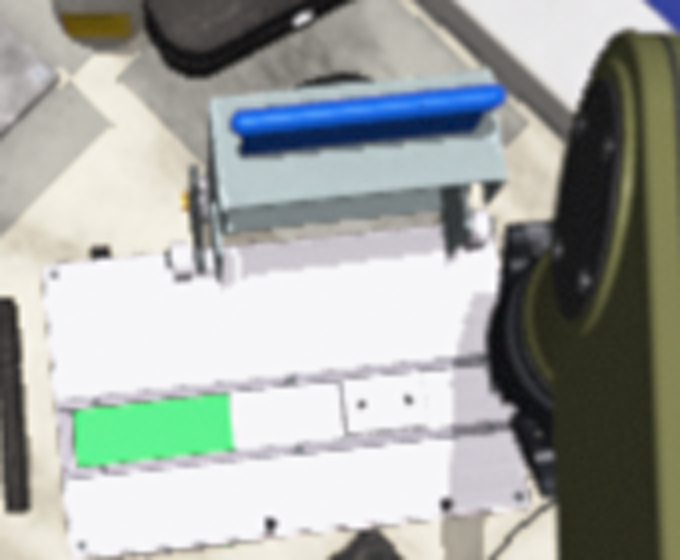

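Call:
send_rows:
  rows:
    - {"fingers":1,"tx":0.1,"ty":-0.5,"tz":-3.0,"rx":0,"ry":0,"rz":0}
    - {"fingers":1,"tx":0,"ty":0,"tz":-3.0,"rx":0,"ry":0,"rz":0}
    - {"fingers":1,"tx":0,"ty":0,"tz":-2.5,"rx":0,"ry":0,"rz":0}
    - {"fingers":1,"tx":0,"ty":0,"tz":-1.3,"rx":0,"ry":0,"rz":0}
    - {"fingers":1,"tx":0,"ty":0,"tz":0,"rx":0,"ry":0,"rz":0}

```text
time: 9.03
eef_pos: [609.2, -34.7, 62.5]
ee_rot: [-0.005, 0.674, 0.738, 0.0]
ft_force: [-0.9, 0.1, 0.6]
opening: -0.3
```

Call:
send_rows:
  rows:
    - {"fingers":1,"tx":0.2,"ty":0.5,"tz":-0.3,"rx":0,"ry":0,"rz":0}
    - {"fingers":1,"tx":-0.05,"ty":0.5,"tz":0,"rx":0,"ry":0,"rz":0}
    - {"fingers":1,"tx":-0.05,"ty":0.5,"tz":0,"rx":0,"ry":0,"rz":0}
    - {"fingers":1,"tx":-0.05,"ty":0.5,"tz":0,"rx":0,"ry":0,"rz":0}
    - {"fingers":1,"tx":-0.05,"ty":0.5,"tz":0,"rx":0,"ry":0,"rz":0}
    - {"fingers":1,"tx":-0.05,"ty":0.5,"tz":0,"rx":0,"ry":0,"rz":0}
    - {"fingers":1,"tx":-0.05,"ty":0.5,"tz":0,"rx":0,"ry":0,"rz":0}
    - {"fingers":1,"tx":-0.05,"ty":0.5,"tz":0,"rx":0,"ry":0,"rz":0}

```text
time: 9.7
eef_pos: [610.9, 6.9, 63.3]
ee_rot: [-0.001, 0.673, 0.74, 0.002]
ft_force: [-0.5, -0.3, 0.5]
opening: 0.2
```

Call:
send_rows:
  rows:
    - {"fingers":1,"tx":-0.05,"ty":0.5,"tz":0,"rx":0,"ry":0,"rz":0}
    - {"fingers":1,"tx":-0.05,"ty":0.5,"tz":0,"rx":0,"ry":0,"rz":0}
    - {"fingers":1,"tx":-0.05,"ty":0.5,"tz":0,"rx":0,"ry":0,"rz":0}
    - {"fingers":1,"tx":-0.05,"ty":0.5,"tz":0,"rx":0,"ry":0,"rz":0}

```text
time: 10.03
eef_pos: [608.6, 26.8, 62.8]
ee_rot: [-0.001, 0.673, 0.74, 0.001]
ft_force: [0.2, -1.2, 0.0]
opening: 0.4
```

```bash
cat > chk.py <<'E'
import sys
from plan import *
from h import *
s=manip.observe();X,r=pose(s['q']);print(s['time'],X.round(1),'st',Rs.inv().apply(X-ts).round(1),s['ft_force'].round(1))
print('to end(y99)',(S((-20,99,60))-X).round(1))
p,D=manip.capture('top');cv2.imwrite(f'pics/{sys.argv[1]}.png',p[...,::-1]); np.save('last.npy',D)
crop(f'pics/{sys.argv[1]}.png',f'pics/{sys.argv[1]}c.png',200,100,370,240,4)
E
python3 chk.py t11
```

```text
10.0333 [608.6  26.8  62.8] st [-16.9 -19.3  62.8] [ 0.2 -1.2  0. ]
to end(y99) [-14.8 117.4  -2.8]
```

View pics/t11c.png

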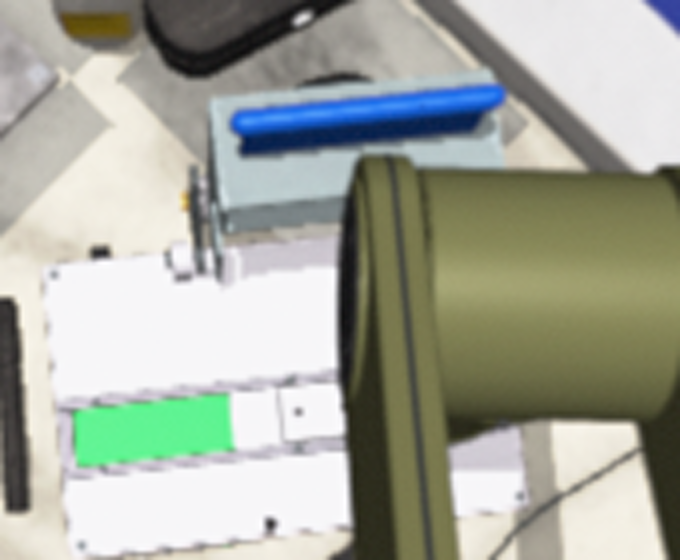

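Call:
send_rows:
  rows:
    - {"fingers":1,"tx":-0.1,"ty":0.6,"tz":-0.1,"rx":0,"ry":0,"rz":0}
    - {"fingers":1,"tx":-0.1,"ty":0.6,"tz":-0.1,"rx":0,"ry":0,"rz":0}
    - {"fingers":1,"tx":-0.1,"ty":0.6,"tz":0,"rx":0,"ry":0,"rz":0}
    - {"fingers":1,"tx":-0.1,"ty":0.6,"tz":0,"rx":0,"ry":0,"rz":0}
    - {"fingers":1,"tx":-0.1,"ty":0.6,"tz":0,"rx":0,"ry":0,"rz":0}
    - {"fingers":1,"tx":-0.1,"ty":0.6,"tz":0,"rx":0,"ry":0,"rz":0}
    - {"fingers":1,"tx":-0.1,"ty":0.6,"tz":0,"rx":0,"ry":0,"rz":0}
    - {"fingers":1,"tx":-0.1,"ty":0.6,"tz":0,"rx":0,"ry":0,"rz":0}

```text
time: 10.75
eef_pos: [600.7, 74.9, 60.9]
ee_rot: [-0.001, 0.673, 0.74, 0.001]
ft_force: [1.3, -1.0, -0.6]
opening: -0.7
```

Call:
send_rows:
  rows:
    - {"fingers":1,"tx":-0.1,"ty":0.6,"tz":0,"rx":0,"ry":0,"rz":0}
    - {"fingers":1,"tx":-0.1,"ty":0.6,"tz":0,"rx":0,"ry":0,"rz":0}
    - {"fingers":1,"tx":-0.1,"ty":0.6,"tz":0,"rx":0,"ry":0,"rz":0}
    - {"fingers":1,"tx":-0.1,"ty":0.6,"tz":0,"rx":0,"ry":0,"rz":0}
    - {"fingers":1,"tx":-0.05,"ty":0.6,"tz":0,"rx":0,"ry":0,"rz":0}
    - {"fingers":1,"tx":-0.05,"ty":0.6,"tz":0,"rx":0,"ry":0,"rz":0}
    - {"fingers":1,"tx":-0.05,"ty":0.5,"tz":0,"rx":0,"ry":0,"rz":0}
    - {"fingers":1,"tx":-0.05,"ty":0.5,"tz":0,"rx":0,"ry":0,"rz":0}

```text
time: 11.42
eef_pos: [594.6, 120.8, 60.9]
ee_rot: [-0.001, 0.673, 0.74, 0.001]
ft_force: [1.1, -0.6, 0.6]
opening: 0.1
```

```bash
python3 chk.py t12
```

```text
11.4167 [594.6 120.8  60.9] st [-21.6  75.6  60.9] [ 1.1 -0.6  0.6]
to end(y99) [-0.7 23.4 -0.9]
```

View pics/t12c.png

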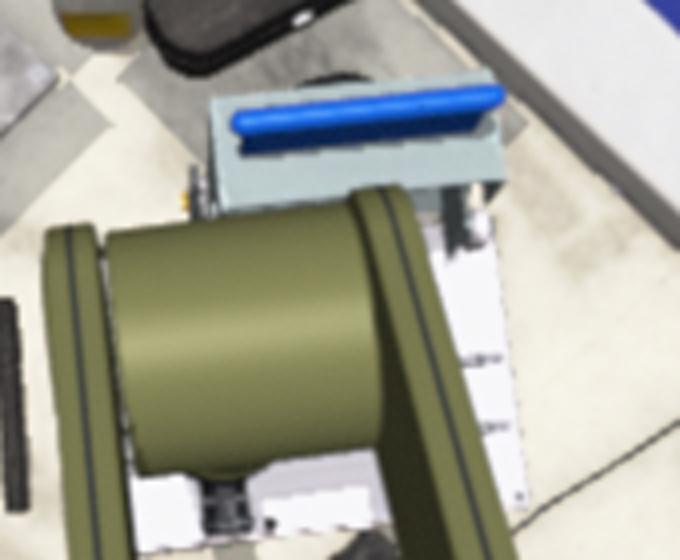

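Call:
send_rows:
  rows:
    - {"fingers":1,"tx":0,"ty":0.35,"tz":0,"rx":0,"ry":0,"rz":0}
    - {"fingers":1,"tx":-0.03,"ty":0.35,"tz":0,"rx":0,"ry":0,"rz":0}
    - {"fingers":1,"tx":-0.03,"ty":0.35,"tz":0,"rx":0,"ry":0,"rz":0}
    - {"fingers":1,"tx":-0.03,"ty":0.35,"tz":0,"rx":0,"ry":0,"rz":0}

```text
time: 11.8
eef_pos: [593.8, 134.4, 60.8]
ee_rot: [-0.001, 0.673, 0.74, 0.001]
ft_force: [0.5, -1.4, 0.9]
opening: 0.2
```

```bash
python3 chk.py t13; python3 - <<'E'
from h import *
p,D=manip.capture('scene');cv2.imwrite('pics/s13.png',p[...,::-1]);crop('pics/s13.png','pics/s13c.png',180,105,360,245,4)
E
```

```text
11.8 [593.8 134.4  60.8] st [-21.   89.3  60.8] [ 0.5 -1.4  0.9]
to end(y99) [ 0.1  9.7 -0.8]
```

View pics/s13c.png

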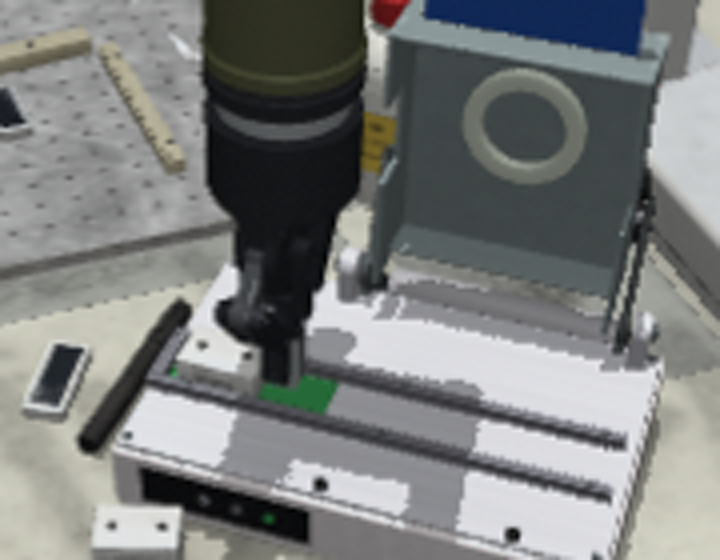

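The scene view shows the block at (215,360), just short of the stop at (165,365), with a sliver of green still showing. Now slow steps.

Call:
send_rows:
  rows:
    - {"fingers":1,"tx":0,"ty":0.2,"tz":0,"rx":0,"ry":0,"rz":0}
    - {"fingers":1,"tx":-0.03,"ty":0.2,"tz":0,"rx":0,"ry":0,"rz":0}
    - {"fingers":1,"tx":-0.03,"ty":0.2,"tz":0,"rx":0,"ry":0,"rz":0}

```text
time: 12.15
eef_pos: [593.2, 140.3, 60.8]
ee_rot: [-0.001, 0.673, 0.74, 0.001]
ft_force: [-0.0, -0.9, 0.1]
opening: 0.1
```

Call:
send_rows:
  rows:
    - {"fingers":1,"tx":0,"ty":0.1,"tz":0,"rx":0,"ry":0,"rz":0}
    - {"fingers":1,"tx":0,"ty":0.1,"tz":0,"rx":0,"ry":0,"rz":0}

```text
time: 12.32
eef_pos: [593.1, 142.3, 60.8]
ee_rot: [-0.001, 0.673, 0.74, 0.001]
ft_force: [-0.2, -0.4, 0.5]
opening: -0.2
```

Call:
send_rows:
  rows:
    - {"fingers":1,"tx":0,"ty":0.1,"tz":0,"rx":0,"ry":0,"rz":0}
    - {"fingers":1,"tx":0,"ty":0,"tz":0,"rx":0,"ry":0,"rz":0}

```text
time: 12.48
eef_pos: [593.4, 142.5, 60.9]
ee_rot: [-0.0, 0.673, 0.74, 0.001]
ft_force: [0.2, -4.5, 1.0]
opening: 0.2
```

The force rose to 4.5 N and motion stopped, so the block is home. Retracting.

Call:
send_rows:
  rows:
    - {"fingers":1,"tx":0,"ty":0,"tz":0,"rx":0,"ry":0,"rz":0}
    - {"fingers":1,"tx":0,"ty":0,"tz":0,"rx":0,"ry":0,"rz":0}
    - {"fingers":1,"tx":0,"ty":-0.5,"tz":0,"rx":0,"ry":0,"rz":0}
    - {"fingers":1,"tx":0.1,"ty":-1.0,"tz":0,"rx":0,"ry":0,"rz":0}
    - {"fingers":1,"tx":0.1,"ty":-1.5,"tz":0,"rx":0,"ry":0,"rz":0}
    - {"fingers":1,"tx":0,"ty":0,"tz":2,"rx":0,"ry":0,"rz":0}
    - {"fingers":1,"tx":0,"ty":0,"tz":3,"rx":0,"ry":0,"rz":0}
    - {"fingers":1,"tx":0,"ty":0,"tz":3,"rx":0,"ry":0,"rz":0}

```text
time: 13.15
eef_pos: [594.0, 111.7, 140.4]
ee_rot: [-0.002, 0.673, 0.739, 0.0]
ft_force: [0.6, 0.0, 0.0]
opening: -0.4
```

Call:
send_rows:
  rows:
    - {"fingers":1,"tx":-3,"ty":-2.5,"tz":1,"rx":0,"ry":0,"rz":0}
    - {"fingers":1,"tx":-3,"ty":-2.5,"tz":1,"rx":0,"ry":0,"rz":0}
    - {"fingers":1,"tx":-3,"ty":-2.5,"tz":1,"rx":0,"ry":0,"rz":0}
    - {"fingers":1,"tx":-3,"ty":-2.5,"tz":1,"rx":0,"ry":0,"rz":0}
    - {"fingers":1,"tx":0,"ty":-3.5,"tz":0,"rx":0,"ry":0,"rz":0}
    - {"fingers":1,"tx":0,"ty":-3.5,"tz":0,"rx":0,"ry":0,"rz":0}
    - {"fingers":1,"tx":0,"ty":0,"tz":0,"rx":0,"ry":0,"rz":0}

```text
time: 13.73
eef_pos: [475.1, -62.7, 181.7]
ee_rot: [0.001, 0.675, 0.738, 0.001]
ft_force: [0.6, 1.0, 0.0]
opening: -0.1
```

```bash
python3 chk.py t14; python3 - <<'E'
from h import *
p,D=manip.capture('scene');cv2.imwrite('pics/s14.png',p[...,::-1]);crop('pics/s14.png','pics/s14c.png',180,105,360,245,4)
crop('pics/t14.png','pics/t14c.png',170,110,300,260,4)
E
```

```text
13.7333 [475.1 -62.7 181.7] st [-158.5  -95.2  181.7] [0.6 1.  0. ]
to end(y99) [ 118.7  206.9 -121.7]
```

View pics/s14c.png

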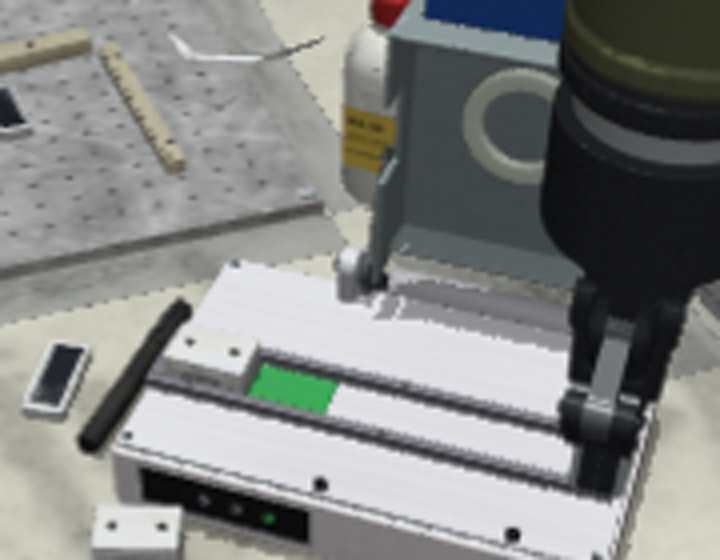

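View pics/t14c.png

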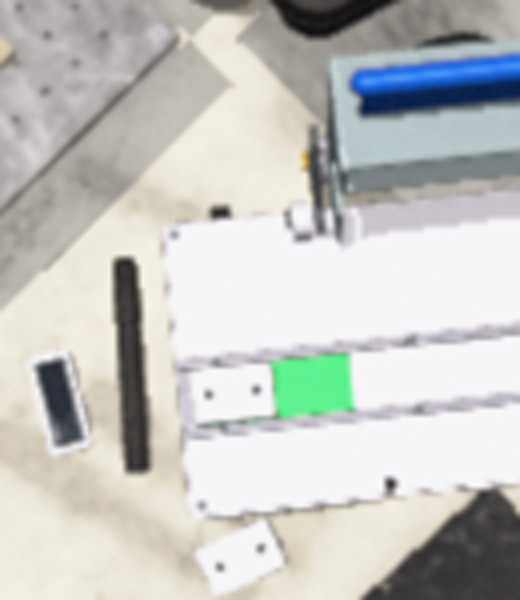

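```bash
python3 - <<'E'
from plan import *
from h import *
for a,b in ((209,395),(257,390)): print(Rs.inv().apply(at_z('top',170+a/4-.4,110+b/4-.4,70)-ts).round(1))
print(manip.close_job())
E
```

```text
[-20.6 145.8  70. ]
[-20.6 119.2  70. ]
the job is handed in; nothing more can be done
None
```

I raised the hood until it stayed up on its own, pushed the block home against the end stop, and handed the job in at about 14 s. `close_job` gives no verdict, so the figures below come from my own measurements.

- **Hood:** I eased it up with the shut fingertips under the right end of the blue lip. The wrist force stayed at about 4 N or less. It passed its balance point and swung back on its own. In the last pictures it stands at its rear stop with nothing touching it. I did not measure its speed during that free swing.
- **Block:** I pushed it along the track with a vertical fingertip until the force rose to 4.5 N and it stopped moving. Its centre measured about y = 132.5 mm in the station frame, 22.5 mm before the stop and 0.6 mm off the track's centreline. It lies flat between the rails.
- **Surroundings:** The tag, marker and second block look to be where they started. I judged this from the pictures and did not measure it.
- **Disagreements:** None of the checks failed. The one mismatch was early: the housing corners I first read gave a 2–5 mm error in the station fit. The rails, the stop, the lip and the block later agreed with that fit to about 2 mm, apart from one end of the near rail, which I read hurriedly.

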